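# Start the clamp screw at the bottom of the die block's well

### The arm

A 6-joint arm with a two-finger parallel gripper is mounted at the origin on the work surface. World frame = base frame: x ahead of the robot, y to its left, z up, the work surface at z = 0. Lengths are in m, angles in rad, forces in N, time in s.
With the tool pointing down it reaches from about 0.25 to 0.775 m from the base axis. Payload 4 kg.
Tool frame: the origin (TCP) lies on the centre line of the jaws, within the pads' length; the fingertips stand 17 mm ahead of it and the grasp point (between the pads) lies 2 mm behind it; z points along the fingers, y is the line along which they close (so a half turn about z gives the same grasp; the last joint's range is limited). The gripper opens to 94 mm and grips with 3 to 60 N. Pads are 16 mm wide; open, the fingers measure 119 mm over their backs; the gripper's body (75 mm by 177 mm) begins 78 mm behind the grasp point.
Start: joints at [-1.248, 0.087, 1.371, -0, 1.684, -0.103], TCP at [0.227, -0.501, 0.2] pointing down, gripper open.
Joint ranges: [-3.1, 3.1], [-0.76, 2.03], [0.27, 2.55], [-1.08, 4.22], [0.17, 2.65], [-2.57, 2.57]. Speed limits (rad/s): [2.79, 2.79, 3.14, 3.14, 3.14, 3.14].

### API

Orientations are given as [roll, pitch, yaw] about the fixed x, y, z axes, in that order (R = Rz(yaw) Ry(pitch) Rx(roll)).
In Python, from bench import robot gives the robot as it stands.
- The arm moves only by the tool servo_tool, never from a script. Its argument "plan" is a list of rows, each a list of 7 numbers: the shift along the tool's x, y, z normalised to -1 to 1, where 1 is 0.1 m, then the turn, a rotation vector about the tool's x, y, z normalised to -1 to 1, where 1 is pi/2 rad, then the finger opening in mm, from 0 to 94. In form: [[x, y, z, ax, ay, az, gripper], ...]. A call has 1 to 12 rows; each row is the pose to reach, as a shift and turn from the pose commanded when the call began, along the tool's axes at that moment; what a row does not reach only later rows make up. A row lasts 1/12 s, in which the tool goes at most 41.7 mm and 7.16 degrees, less where a joint would pass 70% of its speed; a pose out of reach is approached as far as the arm can. A call with a number of a shift or a turn outside -1 to 1 is refused whole. A call with a gripper value outside its range is refused whole. The fingers move at their own pace and stop on an object; the grip force is fixed at half the most. Time passes only in rows, so rows that repeat a pose let the fingers close. It gives the time, the measured TCP pose, the force, the opening and the grip force at its end, in the units of the state.
- robot.get_obs(): the state, without advancing time (a new reading comes with each control period).
- robot.snapshot(name): name is "scene" or "side" or "wrist"; returns the picture (400x640x3 uint8, red, green, blue); there is no depth.
- robot.camera_params(name): a dict with "camera_matrix" (3x3 intrinsics, pixels), "rvec" (rotation vector, rad) and "tvec" (3), from world to camera coordinates, as OpenCV has them; the wrist camera has in their place "tool_from_camera" (4x4, takes a point from camera to tool coordinates, whose origin is the TCP and whose axes are the flange's). Camera axes: x right, y down, z forward; pixel columns grow to the right and rows downward; lengths in m; the calibration is good to about 2 mm. A picture is of the moment at which its call begins: read the wrist's pose just before it. camera_params takes no time and is no camera call.
- robot.close_job(): hands the job in; it is judged then, once.
Trained networks look in the newest picture that a camera, given by its name, has taken for a name from the list of things; names that differ only in an ending like _2 or _b are one class to them, and where a whole thing is asked for, a point or a joint stands for the part that bears it (a point fixed in the world has none). Each returns a list of dicts, best first, with "conf" (0 to 1); they miss things now and then, are a little off and sometimes report something else, mostly with a low value. They report only what shows in the picture. A call takes as long as a camera call.
- robot.find_in(thing, camera): "extent" ([centre column, centre row, width, height] in pixels, round what is visible of it).
The state is a dict: "time": time; "joint_positions": joint angles; "qvel": joint speeds; "joint_torque": joint torques, N m; "tool_pos": TCP position; "ee_rot": TCP orientation; "wrist_force": force on the tool from outside, world axes, zero at the start; "wrist_torque": the same for the moment, N m; "width": finger opening in m; "finger_force": force on a finger pad.
Only numpy, scipy, OpenCV 4.12 (cv2) and the standard library are available. Lean on these libraries where they do the work, as an engineer would, in place of code of your own. Each camera call takes 0.05 s, during which the arm holds its last target. There are 200 camera calls.

### The job

Take the long clamp screw out of the wooden rack, lower it into the deep well of the die block, find its thread start at the bottom by feel and screw it fully home, then let go. Do not force it: a thread that is not caught must never be pushed hard. Leave the short screw, the jar and the hammer where they are.

Things in the scene. Friction and masses are not known exactly. Their poses are not given: they have to be found in the camera images.
- screw_grip (a point): long clamp screw, steel, 0.18 to 0.29 kg, hanging upright by its flange in one of the two rack holes. This point: centre of its bar head, to be grasped: 56 mm long (along this point's x), 12 mm thick (y), 22 mm tall; z is up the screw. Below: a thin neck, then a flange (34 mm diameter, 5 mm thick) with its underside 31.5 mm below this point, then a 16 mm shank, 85.5 mm long, to the tip.
- screw_tip (a point): tapered lower end of the long screw, 117 mm below the centre of its bar; axes as screw_grip. 12 mm above it two thread lugs (5 mm wide and high, flat below, round above, 25 mm across over both) stick out along x, in line with the bar.
- screw: the long screw as a whole: origin at its tip, same point and axes as screw_tip.
- block: fixed dark steel die block with the well: 74 x 74 mm, top face 100 mm above the table, on a lower foot, a small strap die standing 89 mm high on its +x side. Origin at the centre of its underside. More than 45 N of contact force anywhere between screw and block ruins the thread.
- well (a point): centre of the well's mouth in the top face of the block, axes as the block. Round hole, 28 mm diameter, chamfer 2 mm. Height of the screw's flange underside above this face: about 16 mm with the lugs resting on the ring in the well, 11.5 mm when they have dropped into its gaps, 3.5 mm fully home.
- ring (a point): in the well, 60 mm below its mouth: top centre of the threaded ring (bore 18 mm), out of sight. The lugs enter it by two opposite gaps, 7 to 10 mm wide. The line of the gaps is at an unknown angle, any at all (this point's axes do not show it). In line with them (within 0.1 rad) the lugs drop 4.5 mm: the thread start.
- pad (a point): rest height of the spring pad under the ring, 74 mm below the mouth; the screw's tip lands on it as the lugs drop into the gaps. It pushes up with 3 N at first and 0.6 N per mm more. Press about 5 mm down on it (6 N) and the lugs clear the thread and can be turned under it; let go earlier, the screw rises again. It yields 14.5 mm at most, then is solid.
- home (a point): where the tip is when the screw is home, 82 mm below the mouth. Turned clockwise seen from above, the lugs run under a right-hand thread that drops 4 mm in 1.26 rad, then runs level to a firm stop about 1.87 rad from the gaps (beyond 0.18 Nm the ring itself slips round). Home the spring pushes with 8 N; the thread holds the screw where it is left.
- stub_grip (a point): bystander: the short screw in the other rack hole, centre of its bar head (36 x 12 x 22 mm); same flange and height of head as the long one, a 45 mm shank without lugs.
- rack: fixed wooden rack, 70 x 180 mm, 100 mm high, two holes of 28 mm at y = -50 and +50 mm in its own frame, each with a screw; either screw may be in either hole. Origin at the centre of its underside.
- jar_mid (a point): bystander: amber glass jar, 56 mm diameter, 75 mm tall; its centre.
- hammer_grip (a point): bystander: hammer lying on the table; a point on its handle.

How it is judged:
By the outcome, as a careful person would: the job done as asked, in the order asked, and still so for the second after the job is handed in, with the robot touching nothing.
It also fails if it takes over 72 s, if anything falls off the work surface, if the arm or the gripper's body presses on something with over 40 N, if the wrist force passes 120 N, or if a joint passes its speed limit or range.

## Working session

There is one attempt and no reset: what is moved stays moved. The work goes in short steps, Python scripts to look and compute and a tool call to move; the robot and the scene stay as the last step left them, time stands still between calls to the robot, and variables do not carry over. Pictures are saved under pics/ and viewed, at most 10 in all, crops included, and the job is handed in when it is done.

Besides the shell and the picture viewer there is one more tool, called by a JSON object that holds its "method" and its "body". servo_tool: Moves the arm, as the interface text tells. Scaled input: -1 to 1 covers 0.1 m each way for a shift and pi/2 rad each way for a turn. Its arguments: {"type":"object","properties":{"plan":{"type":"array","items":{"type":"array","items":{"type":"number"}}}},"required":["plan"]}

```bash
mkdir -p pics; ls
cat > h.py <<'E'
from bench import robot
import numpy as np, cv2
from scipy.spatial.transform import Rotation as R
def cam(n):
    p=robot.camera_params(n); K=np.array(p["camera_matrix"])
    if "rvec" in p:
        Rm=cv2.Rodrigues(np.array(p["rvec"],float))[0]; t=np.array(p["tvec"]).ravel()
        return K,Rm.T,-Rm.T@t
    o=robot.get_obs(); T=np.array(p["tool_from_camera"]); Rt=R.from_euler('xyz',o["ee_rot"]).as_matrix()
    return K,Rt@T[:3,:3],Rt@T[:3,3]+np.array(o["tool_pos"])
def ray(c,px):
    K,Rm,C=c; d=Rm@np.linalg.solve(K,[px[0],px[1],1.]); return C,d
def onz(c,px,z):
    C,d=ray(c,px); return C+d*(z-C[2])/d[2]
def proj(c,P):
    K,Rm,C=c; q=K@(Rm.T@(np.array(P)-C)); return q[:2]/q[2]
def snap(n,f):
    c=cam(n); im=robot.snapshot(n); cv2.imwrite("pics/"+f,im[:,:,::-1]); return c,im
E
python3 - <<'E'
from h import *
o=robot.get_obs(); print({k:np.round(v,3).tolist() for k,v in o.items()})
for n in ("scene","side"):
    c,im=snap(n,n+"0.png"); print(n,c[2].round(3),c[0].round(0).tolist())
    for t,z in (("screw_grip",.142),("stub_grip",.142),("block",.05),("well",.1),("rack",.05),("jar_mid",.037),("hammer_grip",.01)):
        for d in robot.find_in(t,n)[:2]:
            e=d["extent"]; print(t,round(d["conf"],2),np.round(e,0),onz(c,e[:2],z).round(3))
a=cv2.imread("pics/scene0.png");b=cv2.imread("pics/side0.png")
cv2.imwrite("pics/both.png",np.vstack([a,b])[:, :][::1] if 0 else cv2.resize(np.vstack([a,b]),(480,600)))
E
```

```text
pics
{'time': 0.0, 'joint_positions': [-1.248, 0.088, 1.372, -0.0, 1.684, -0.103], 'qvel': [0.002, 0.001, 0.001, -0.001, 0.0, 0.002], 'joint_torque': [0.0, -34.018, -30.243, 0.072, 0.033, -0.0], 'tool_pos': [0.227, -0.5, 0.198], 'ee_rot': [-3.139, -0.0, 0.426], 'wrist_force': [0.231, -0.211, 1.032], 'wrist_torque': [-0.027, -0.027, -0.005], 'finger_force': 0.0, 'width': 0.094}
scene [1.07  0.682 0.728] [[424.0, 0.0, 313.0], [0.0, 424.0, 211.0], [0.0, 0.0, 1.0]]
screw_grip 0.81 [396. 269.  24.  24.] [0.55  0.256 0.142]
stub_grip 0.68 [371. 248.  16.  19.] [0.545 0.176 0.142]
block 0.59 [298. 229.  57.  60.] [ 0.561 -0.086  0.05 ]
well 0.65 [297. 227.  52.  56.] [ 0.596 -0.037  0.1  ]
rack 0.93 [382. 285.  75.  88.] [0.535 0.209 0.05 ]
jar_mid 0.66 [287. 185.  14.  24.] [ 0.444 -0.316  0.037]
jar_mid 0.3 [382. 284.  75.  88.] [0.522 0.196 0.037]
hammer_grip 0.9 [222. 203.  75.  21.] [ 0.642 -0.386  0.01 ]
side [0.479 0.792 0.798] [[503.0, 0.0, 324.0], [0.0, 503.0, 200.0], [0.0, 0.0, 1.0]]
screw_grip 0.63 [311. 305.  30.  29.] [0.531 0.261 0.142]
stub_grip 0.86 [321. 263.  20.  23.] [0.518 0.166 0.142]
block 0.85 [312. 206.  66.  61.] [ 0.551 -0.102  0.05 ]
well 0.81 [312. 208.  62.  66.] [ 0.546 -0.035  0.1  ]
rack 0.78 [315. 311.  57. 113.] [0.53  0.201 0.05 ]
rack 0.29 [357. 157.  18.  33.] [ 0.442 -0.304  0.05 ]
jar_mid 0.94 [356. 158.  16.  33.] [ 0.445 -0.318  0.037]
hammer_grip 0.56 [289. 155.  70.  41.] [ 0.628 -0.371  0.01 ]
```

View pics/scene0.png

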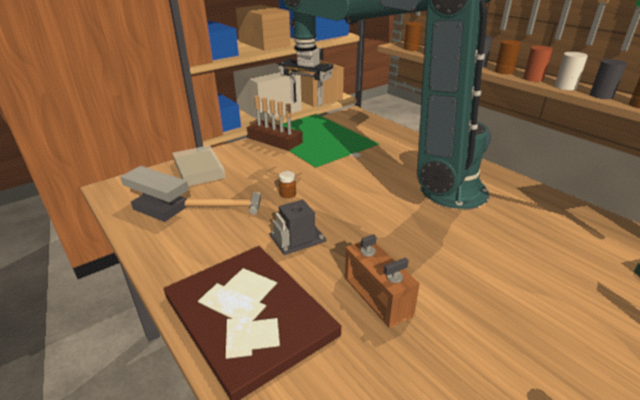

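View pics/side0.png

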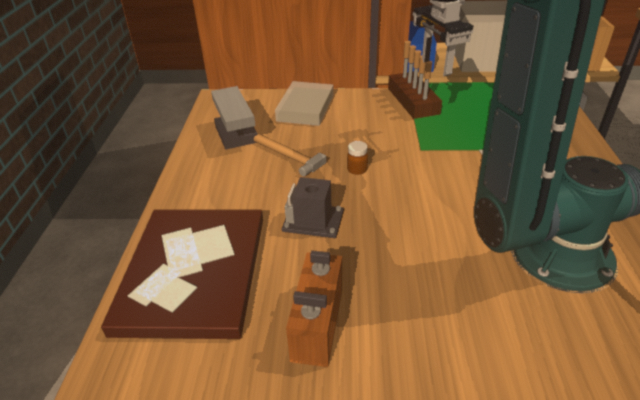

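The long screw is in the nearer hole, at side ~(311,300) and scene ~(396,268). The short one is at side (321,262), and the well mouth is at side ~(312,188) and scene ~(297,210).

Run:
```python
from h import *
s=cam("side");c=cam("scene")
print("well",onz(s,(312,188),.1),onz(c,(297,210),.1))
print("screw",onz(s,(310,299),.1315),onz(c,(396,266),.1315))
print("stub",onz(s,(320,259),.1315),onz(c,(369,244),.1315))
p=robot.camera_params("wrist");print(np.round(p["tool_from_camera"],3),np.round(p["camera_matrix"]))
o=robot.get_obs();Rt=R.from_euler('xyz',o["ee_rot"])
for t in ([.55,-.03,.25],[.53,.24,.25]): print(Rt.inv().apply(np.array(t)-o["tool_pos"]).round(3))
```

```text
well [ 0.5488054 -0.1062368  0.1      ] [ 0.55303491 -0.09892722  0.1       ]
screw [0.53423091 0.23979444 0.1315    ] [0.5353827  0.24135522 0.1315    ]
stub [0.52069845 0.14623831 0.1315    ] [0.52952638 0.15235455 0.1315    ]
[[-0.001 -0.961 -0.277  0.081]
 [ 1.    -0.001 -0.     0.   ]
 [ 0.    -0.277  0.961 -0.185]
 [ 0.     0.     0.     1.   ]] [[336.   0. 318.]
 [  0. 336. 199.]
 [  0.   0.   1.]]
[ 0.488 -0.296 -0.051]
[ 0.582 -0.55  -0.051]
```

{"method": "servo_tool", "body": {"plan": [[0.88,-0.48,-0.16,0,0,0,94],[0.88,-0.48,-0.16,0,0,0,94],[0.88,-0.48,-0.16,0,0,0,94],[0.88,-0.48,-0.16,0,0,0,94]]}}

```text
time: 1.13
tool_pos: [0.2898, -0.4186, 0.2171]
ee_rot: [3.139, -0.002, 0.43]
wrist_force: [-0.5, -0.5, 0.1]
width: 0.094
finger_force: 0.0
```

{"method": "servo_tool", "body": {"plan": [[0.88,-0.48,-0.16,0,0,0,94],[0.88,-0.48,-0.16,0,0,0,94],[0.88,-0.48,-0.16,0,0,0,94],[0.88,-0.48,-0.16,0,0,0,94]]}}

```text
time: 1.47
tool_pos: [0.3496, -0.3392, 0.2327]
ee_rot: [3.14, -0.001, 0.43]
wrist_force: [-1.0, 0.3, 0.2]
width: 0.094
finger_force: 0.0
```

{"method": "servo_tool", "body": {"plan": [[0.88,-0.48,-0.16,0,0,0,94],[0.88,-0.48,-0.16,0,0,0,94],[0.88,-0.48,-0.16,0,0,0,94],[0.88,-0.48,-0.16,0,0,0,94]]}}

```text
time: 1.8
tool_pos: [0.4095, -0.2598, 0.2481]
ee_rot: [3.14, -0.001, 0.429]
wrist_force: [0.8, -0.4, 0.5]
width: 0.0941
finger_force: 0.0
```

{"method": "servo_tool", "body": {"plan": [[0.88,-0.48,-0.16,0,0,0,94],[0.88,-0.48,-0.16,0,0,0,94],[0.88,-0.48,-0.16,0,0,0,94],[0.88,-0.48,-0.16,0,0,0,94]]}}

```text
time: 2.13
tool_pos: [0.4697, -0.1804, 0.2634]
ee_rot: [3.141, -0.0, 0.428]
wrist_force: [-1.5, -0.3, -0.3]
width: 0.0942
finger_force: 0.0
```

{"method": "servo_tool", "body": {"plan": [[0.88,-0.48,-0.16,0,0,0.27,94],[0.88,-0.48,-0.16,0,0,0.27,94],[0.88,-0.48,-0.16,0,0,0.27,94],[0.88,-0.48,-0.16,0,0,0.27,94],[0.88,-0.48,-0.16,0,0,0.27,94],[0.88,-0.48,-0.16,0,0,0.27,94]]}}

```text
time: 2.63
tool_pos: [0.5281, -0.1028, 0.2786]
ee_rot: [3.141, 0.002, 0.001]
wrist_force: [-0.8, -0.1, 0.2]
width: 0.0943
finger_force: 0.0
```

Run:
```python
from h import *
o=robot.get_obs(); print({k:np.round(v,4).tolist() for k,v in o.items() if k in("time","tool_pos","ee_rot","joint_positions","wrist_force")})
c,im=snap("wrist","w1.png")
for t in("well","block"):
  for d in robot.find_in(t,"wrist")[:2]: print(t,d["conf"],np.round(d["extent"],1),onz(c,d["extent"][:2],.1).round(4))
```

```text
{'time': 2.6333, 'joint_positions': [-0.2966, 0.0601, 1.2443, -0.0016, 1.8387, 1.2723], 'tool_pos': [0.5281, -0.1028, 0.2786], 'ee_rot': [3.1405, 0.0019, 0.0014], 'wrist_force': [-0.7798, -0.0547, 0.1505]}
well 0.64 [320.8 147.3  85.1 104.2] [ 0.5627 -0.1061  0.1   ]
block 0.83 [320.4 146.6  91.1 110.1] [ 0.5634 -0.1056  0.1   ]
```

View pics/w1.png

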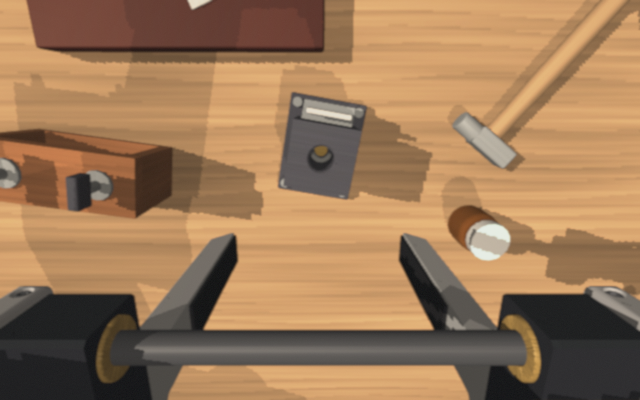

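The well mouth shows at about (321,157), and the short screw's bar at (78,192) in the rack.

Run:
```python
from h import *
c=cam("wrist"); print("well",onz(c,(321,157),.1).round(4),"corners",[onz(c,p,.1).round(4) for p in ((301,128),(359,128))])
im=cv2.imread("pics/w1.png")[80:220,260:400]; cv2.imwrite("pics/w1c.png",cv2.resize(im,None,fx=4,fy=4,interpolation=2))
```

```text
well [ 0.5522 -0.1058  0.1   ] corners [array([ 0.5832, -0.0845,  0.1   ]), array([ 0.5831, -0.1461,  0.1   ])]
```

{"method": "servo_tool", "body": {"plan": [[0,-0.9,0,0,0,0,94],[0,-0.9,0,0,0,0,94],[0,-0.9,0,0,0,0,94],[0,-0.9,0,0,0,0,94]]}}

```text
time: 3.12
tool_pos: [0.5283, -0.0095, 0.2797]
ee_rot: [3.141, -0.001, 0.005]
wrist_force: [-0.3, -0.4, -0.6]
width: 0.0941
finger_force: 0.0
```

{"method": "servo_tool", "body": {"plan": [[0,-0.9,0,0,0,0,94],[0,-0.9,0,0,0,0,94],[0,-0.9,0,0,0,0,94],[0,-0.9,0,0,0,0,94]]}}

```text
time: 3.45
tool_pos: [0.5285, 0.0797, 0.2794]
ee_rot: [3.141, -0.0, 0.004]
wrist_force: [1.0, 0.9, 0.4]
width: 0.0936
finger_force: 0.0
```

{"method": "servo_tool", "body": {"plan": [[-0.2,-0.9,0.1,0,0,0,94],[-0.2,-0.9,0.1,0,0,0,94],[-0.2,-0.9,0.1,0,0,0,94],[-0.2,-0.9,0.1,0,0,0,94]]}}

```text
time: 3.78
tool_pos: [0.5081, 0.1692, 0.2689]
ee_rot: [3.141, 0.001, 0.003]
wrist_force: [0.8, -0.7, -0.6]
width: 0.0941
finger_force: 0.0
```

{"method": "servo_tool", "body": {"plan": [[0,-0.7,0.1,0,0,0,94],[0,-0.7,0.1,0,0,0,94],[0,-0.7,0.1,0,0,0,94],[0,-0.7,0.1,0,0,0,94]]}}

```text
time: 4.12
tool_pos: [0.509, 0.2375, 0.2589]
ee_rot: [3.139, 0.0, 0.001]
wrist_force: [0.2, -0.6, -0.5]
width: 0.094
finger_force: 0.0
```

Run:
```python
from h import *
o=robot.get_obs(); print({k:np.round(v,4).tolist() for k,v in o.items() if k in("time","tool_pos","ee_rot","joint_positions","wrist_force")})
c,im=snap("wrist","w2.png")
for t in("screw_grip","stub_grip","rack"):
  for d in robot.find_in(t,"wrist")[:2]: print(t,d["conf"],np.round(d["extent"],1),onz(c,d["extent"][:2],.1315).round(4))
```

```text
{'time': 4.1167, 'joint_positions': [0.337, 0.1111, 1.2281, -0.0021, 1.8036, 1.9064], 'tool_pos': [0.509, 0.2375, 0.2589], 'ee_rot': [3.1393, 0.0005, 0.0009], 'wrist_force': [0.1883, -0.6189, -0.5032]}
screw_grip 0.67 [313.9 166.3  32.5  66.4] [0.5325 0.241  0.1315]
stub_grip 0.94 [412.1 177.1  37.9  45.2] [0.5221 0.1477 0.1315]
stub_grip 0.54 [313.5 165.7  33.4  63.8] [0.5331 0.2414 0.1315]
rack 0.67 [365.  163.2 178.7  91.4] [0.5355 0.193  0.1315]
```

View pics/w2.png

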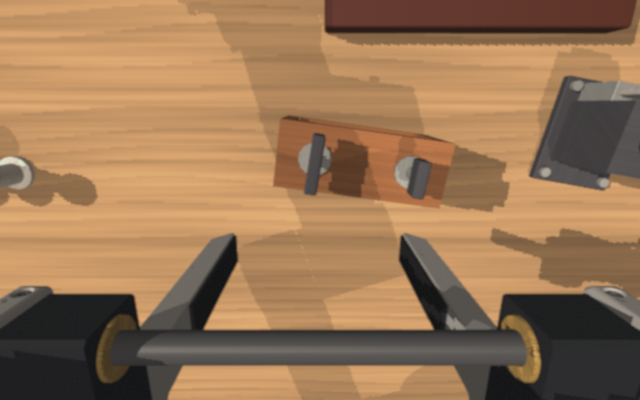

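View pics/w1c.png

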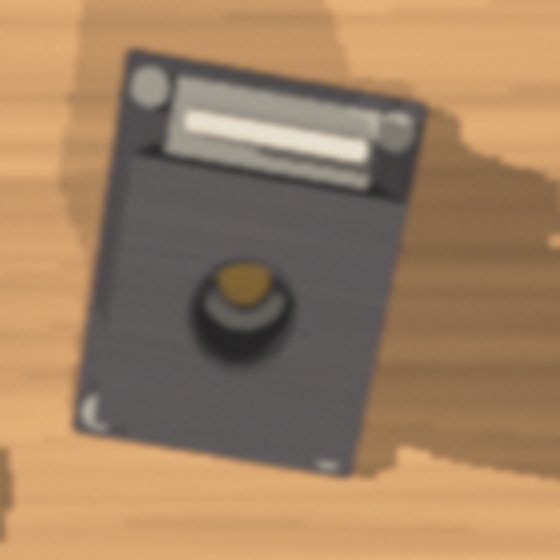

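The long bar's top runs from (319,135) to (312,194) and the short bar is at (418,178). The well centre is at about (320,158) in w1.

Run:
```python
from h import *
im=cv2.imread("pics/w2.png")[110:220,260:370]; cv2.imwrite("pics/w2c.png",cv2.resize(im,None,fx=5,fy=5,interpolation=2))
c=cam("wrist"); a=onz(c,(319,135),.1425);b=onz(c,(312,194),.1425);print(a,b,(a+b)/2,np.linalg.norm(a-b),np.arctan2(*(a-b)[[1,0]]))
```

```text
[0.56265627 0.23617163 0.1425    ] [0.50836094 0.24275638 0.1425    ] [0.53550861 0.239464   0.1425    ] 0.05469316102852331 -0.12068711431822654
```

View pics/w2c.png

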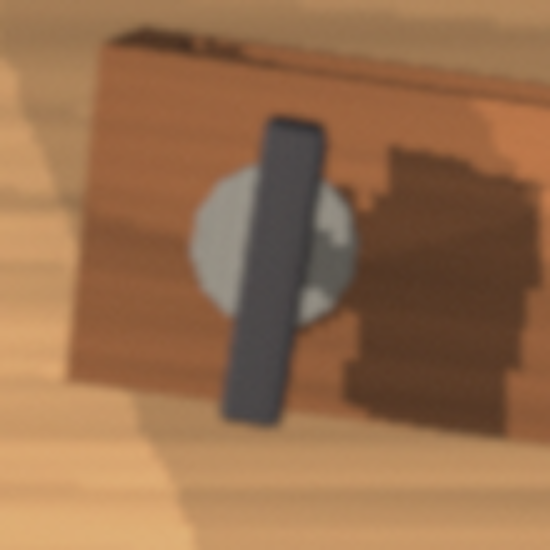

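{"method": "servo_tool", "body": {"plan": [[0.26,-0.025,0.3,0,0,0.087,94],[0.26,-0.025,0.6,0,0,0.087,94],[0.26,-0.025,0.7,0,0,0.087,94],[0.26,-0.025,0.7,0,0,0.087,94],[0.26,-0.025,0.7,0,0,0.087,94]]}}

```text
time: 4.73
tool_pos: [0.5341, 0.2412, 0.19]
ee_rot: [3.141, 0.0, -0.135]
wrist_force: [0.7, -0.2, 0.8]
width: 0.0939
finger_force: 0.0
```

{"method": "servo_tool", "body": {"plan": [[0,0,0.3,0,0,0,94],[0,0,0.58,0,0,0,94],[0,0,0.58,0,0,0,94],[0,0,0.58,0,0,0,94]]}}

```text
time: 5.07
tool_pos: [0.534, 0.2418, 0.1324]
ee_rot: [3.141, 0.0, -0.135]
wrist_force: [0.0, 0.1, -0.1]
width: 0.0938
finger_force: 0.0
```

Run:
```python
from h import *
o=robot.get_obs(); print({k:np.round(v,4).tolist() for k,v in o.items() if k in("time","tool_pos","ee_rot","joint_positions","wrist_force")})
c,im=snap("wrist","w3.png")
```

```text
{'time': 5.0667, 'joint_positions': [0.3285, 0.1892, 1.3893, -0.0002, 1.5633, 2.0341], 'tool_pos': [0.534, 0.2418, 0.1324], 'ee_rot': [3.1414, 0.0001, -0.1347], 'wrist_force': [0.0225, 0.114, -0.0809]}
```

View pics/w3.png

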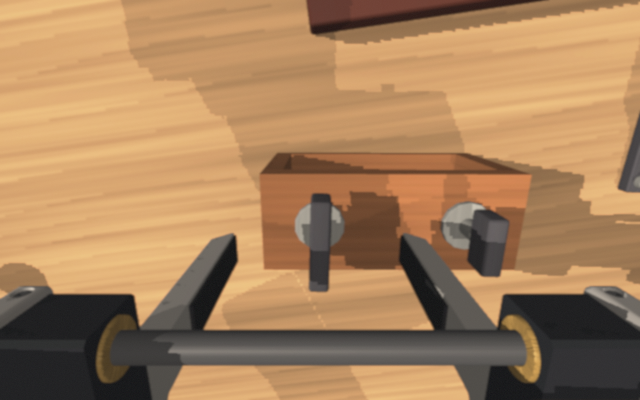

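Run:
```python
from h import *
c=cam("wrist"); a=onz(c,(320,201),.1425);b=onz(c,(319,290),.1425);print(a,b,(a+b)/2,np.linalg.norm(a-b),np.arctan2(*(a-b)[[1,0]]))
print(onz(c,(319,227),.105))
o=robot.get_obs(); print(R.from_euler('xyz',o["ee_rot"]).inv().apply((a+b)/2-o["tool_pos"]))
```

```text
[0.56406484 0.23709098 0.1425    ] [0.50965491 0.24501398 0.1425    ] [0.53685988 0.24105248 0.1425    ] 0.05498376099130295 -0.14460049771009875
[0.5350914  0.24150801 0.105     ]
[ 0.00193625  0.00085797 -0.00838245]
```

{"method": "servo_tool", "body": {"plan": [[0.02,0.005,0.03,0,0,0,94],[0.02,0.005,0.03,0,0,0,30],[0.02,0.005,0.03,0,0,0,14],[0.02,0.005,0.03,0,0,0,8],[0.02,0.005,0.03,0,0,0,8],[0.02,0.005,0.03,0,0,0,8],[0.02,0.005,0.03,0,0,0,8],[0.02,0.005,0.03,0,0,0,8],[0.02,0.005,0.03,0,0,0,8],[0.02,0.005,0.03,0,0,0,8]]}}

```text
time: 5.95
tool_pos: [0.536, 0.2411, 0.1284]
ee_rot: [3.141, 0.0, -0.135]
wrist_force: [-0.5, -0.7, 0.2]
width: 0.0372
finger_force: 0.0
```

{"method": "servo_tool", "body": {"plan": [[0,0,0,0,0,0,8],[0,0,0,0,0,0,8],[0,0,0,0,0,0,8],[0,0,0,0,0,0,8],[0,0,0,0,0,0,8],[0,0,0,0,0,0,8],[0,0,0,0,0,0,8]]}}

```text
time: 6.53
tool_pos: [0.5362, 0.2409, 0.1284]
ee_rot: [3.141, -0.0, -0.135]
wrist_force: [-0.2, -0.5, -0.6]
width: 0.0118
finger_force: 30.0
```

{"method": "servo_tool", "body": {"plan": [[0,0,-0.05,0,0,0,8],[0,0,-0.2,0,0,0,8],[0,0,-0.35,0,0,0,8],[0,0,-0.5,0,0,0,8],[0,0,-0.65,0,0,0,8]]}}

```text
time: 6.95
tool_pos: [0.5355, 0.2412, 0.1934]
ee_rot: [3.141, 0.002, -0.135]
wrist_force: [0.4, 0.1, -2.5]
width: 0.0116
finger_force: 30.0
```

{"method": "servo_tool", "body": {"plan": [[0,0,-0.2,0,0,0,8],[0,0,-0.4,0,0,0,8],[0.04,0.2,-0.62,0,0,0,8],[0.1,0.5,-0.62,0,0,0,8],[0.154,0.852,-0.62,0,0,0,8],[0.154,0.852,-0.62,0,0,0,8]]}}

```text
time: 7.45
tool_pos: [0.5403, 0.1492, 0.2561]
ee_rot: [3.137, -0.001, -0.141]
wrist_force: [1.0, -1.3, 1.1]
width: 0.0118
finger_force: 30.1
```

{"method": "servo_tool", "body": {"plan": [[0.08,0.4,0,0,0,0,8],[0.154,0.852,0,0,0,0,8],[0.154,0.852,0,0,0,0,8]]}}

```text
time: 7.7
tool_pos: [0.5437, 0.0622, 0.2553]
ee_rot: [3.137, -0.0, -0.142]
wrist_force: [0.5, 1.1, -4.0]
width: 0.0116
finger_force: 29.9
```

{"method": "servo_tool", "body": {"plan": [[0.08,0.4,0,0,0,0,8],[0.154,0.852,0,0,0,0,8],[0.154,0.852,0,0,0,0,8]]}}

```text
time: 7.95
tool_pos: [0.5471, -0.0245, 0.2546]
ee_rot: [3.137, 0.001, -0.143]
wrist_force: [-0.3, 0.7, -2.2]
width: 0.011
finger_force: 30.0
```

{"method": "servo_tool", "body": {"plan": [[0.06,0.3,0,0,0,-0.07,8],[0.12,0.6,0,0,0,-0.14,8],[0.154,0.8,0,0,0,-0.21,8],[0.154,0.852,0,0,0,-0.28,8],[0.154,0.852,0,0,0,-0.35,8],[0.154,0.852,0,0,0,-0.42,8],[0.154,0.852,0,0,0,-0.49,8],[0.154,0.852,0,0,0,-0.563,8],[0.154,0.852,0,0,0,-0.563,8],[0.154,0.852,0,0,0,-0.563,8]]}}

```text
time: 8.78
tool_pos: [0.5512, -0.1045, 0.255]
ee_rot: [-3.141, 0.0, 0.746]
wrist_force: [0.6, 0.3, -3.2]
width: 0.0115
finger_force: 30.0
```

Run:
```python
from h import *
o=robot.get_obs(); print({k:np.round(v,4).tolist() for k,v in o.items()})
c,im=snap("wrist","w4.png")
cs,si=snap("side","s4.png"); cc,sc=snap("scene","c4.png")
t=np.array(o["tool_pos"])
for n,k,i in(("s",cs,si),("c",cc,sc)): print(n,proj(k,t-[0,0,.1139]),proj(k,[.551,-.105,.1]))
print(proj(c,[.551,-.105,.1]))
a=lambda i,p:cv2.resize(i[int(p[1])-70:int(p[1])+50,int(p[0])-60:int(p[0])+60,::-1],(390,390),interpolation=2)
b=[a(si,proj(cs,[.551,-.105,.1])),a(sc,proj(cc,[.551,-.105,.1]))]
cv2.imwrite("pics/m4.png",np.hstack(b))
```

```text
{'time': 8.7833, 'joint_positions': [-0.2885, 0.1089, 1.2382, 0.0002, 1.7956, 0.5359], 'qvel': [-0.0001, -0.0032, -0.0018, -0.0022, -0.0033, 0.0022], 'joint_torque': [-0.0284, -36.6079, -31.7964, 0.0702, -0.0094, -0.1056], 'tool_pos': [0.5512, -0.1045, 0.255], 'ee_rot': [-3.1406, 0.0004, 0.7464], 'wrist_force': [0.6327, 0.2847, -3.1949], 'wrist_torque': [0.0315, -0.0402, 0.0583], 'finger_force': 29.9882, 'width': 0.0115}
s [310.19460045 173.79392554] [311.004327   188.33551946]
c [295.80670057 195.79462919] [296.32481173 208.73755518]
[318.16961144 184.08090505]
```

View pics/m4.png

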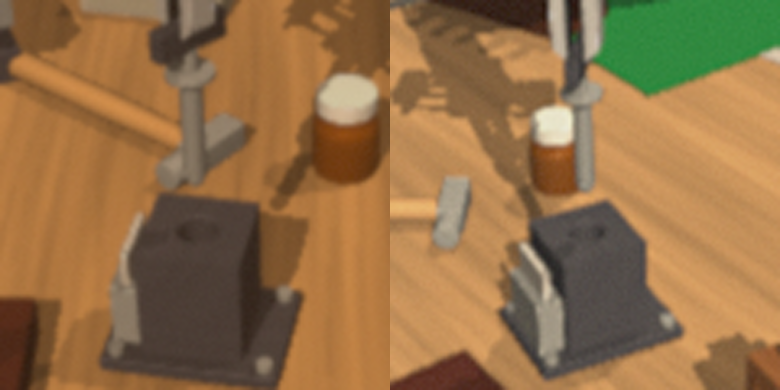

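View pics/w4.png

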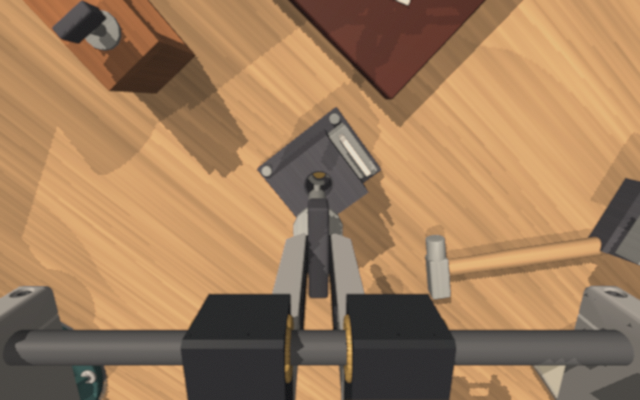

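In the side view the tip (~310.4,175) is over the mouth (~311.9,188.8). The scene view agrees, with the tip at (296.9,196) and the mouth at (297.5,209). In the wrist view the mouth is at (318,184), as predicted. I'll lower it carefully.

{"method": "servo_tool", "body": {"plan": [[0,0,0.2,0,0,0,8],[0,0,0.36,0,0,0,8],[0,0,0.42,0,0,0,8],[0,0,0.46,0,0,0,8],[0,0,0.5,0,0,0,8],[0,0,0.5,0,0,0,8]]}}

```text
time: 9.43
tool_pos: [0.5512, -0.1048, 0.2053]
ee_rot: [-3.141, 0.0, 0.749]
wrist_force: [0.3, 0.5, -2.7]
width: 0.0121
finger_force: 30.0
```

{"method": "servo_tool", "body": {"plan": [[0,0,0.01,0,0,0,8],[0,0,0.02,0,0,0,8],[0,0,0.03,0,0,0,8]]}}

```text
time: 9.68
tool_pos: [0.5517, -0.105, 0.2033]
ee_rot: [3.14, -0.001, 0.749]
wrist_force: [0.6, -0.7, -2.7]
width: 0.0115
finger_force: 30.0
```

{"method": "servo_tool", "body": {"plan": [[0,0,0.01,0,0,0,8],[0,0,0.02,0,0,0,8],[0,0,0.02,0,0,0,8]]}}

```text
time: 9.93
tool_pos: [0.5512, -0.1048, 0.2003]
ee_rot: [-3.141, 0.0, 0.749]
wrist_force: [-1.2, 0.4, -2.5]
width: 0.0115
finger_force: 30.0
```

{"method": "servo_tool", "body": {"plan": [[0,0,0.01,0,0,0,8],[0,0,0.02,0,0,0,8],[0,0,0.02,0,0,0,8]]}}

```text
time: 10.18
tool_pos: [0.5511, -0.1048, 0.1982]
ee_rot: [-3.141, 0.0, 0.749]
wrist_force: [0.6, 0.1, -2.8]
width: 0.0117
finger_force: 30.0
```

{"method": "servo_tool", "body": {"plan": [[0,0,0.02,0,0,0,8],[0,0,0.04,0,0,0,8],[0,0,0.04,0,0,0,8]]}}

```text
time: 10.43
tool_pos: [0.551, -0.1048, 0.1938]
ee_rot: [-3.141, 0.001, 0.749]
wrist_force: [-0.7, 0.2, -3.4]
width: 0.0118
finger_force: 30.0
```

{"method": "servo_tool", "body": {"plan": [[0,0,0.02,0,0,0,8],[0,0,0.04,0,0,0,8],[0,0,0.04,0,0,0,8]]}}

```text
time: 10.68
tool_pos: [0.551, -0.1048, 0.1899]
ee_rot: [-3.141, 0.001, 0.749]
wrist_force: [-0.2, -0.6, -3.1]
width: 0.0113
finger_force: 30.0
```

{"method": "servo_tool", "body": {"plan": [[0,0,0.05,0,0,0,8],[0,0,0.1,0,0,0,8],[0,0,0.14,0,0,0,8],[0,0,0.14,0,0,0,8]]}}

```text
time: 11.02
tool_pos: [0.5505, -0.1046, 0.1748]
ee_rot: [-3.139, 0.001, 0.749]
wrist_force: [0.2, 0.3, -4.1]
width: 0.0117
finger_force: 30.0
```

{"method": "servo_tool", "body": {"plan": [[0,0,0.05,0,0,0,8],[0,0,0.1,0,0,0,8],[0,0,0.14,0,0,0,8],[0,0,0.14,0,0,0,8]]}}

```text
time: 11.35
tool_pos: [0.5506, -0.1047, 0.161]
ee_rot: [-3.14, 0.001, 0.749]
wrist_force: [-0.2, 0.2, -3.6]
width: 0.0118
finger_force: 30.0
```

{"method": "servo_tool", "body": {"plan": [[0,0,0.02,0,0,0,8],[0,0,0.04,0,0,0,8],[0,0,0.04,0,0,0,8]]}}

```text
time: 11.6
tool_pos: [0.5512, -0.1048, 0.1581]
ee_rot: [-3.141, 0.0, 0.749]
wrist_force: [-0.5, 0.0, -2.2]
width: 0.0112
finger_force: 30.0
```

{"method": "servo_tool", "body": {"plan": [[0,0,0.02,0,0,0,8],[0,0,0.04,0,0,0,8],[0,0,0.04,0,0,0,8]]}}

```text
time: 11.85
tool_pos: [0.551, -0.1048, 0.154]
ee_rot: [-3.141, 0.0, 0.749]
wrist_force: [-0.8, 1.0, -2.9]
width: 0.0115
finger_force: 30.0
```

{"method": "servo_tool", "body": {"plan": [[0,0,0.02,0,0,0,8],[0,0,0.04,0,0,0,8],[0,0,0.04,0,0,0,8]]}}

```text
time: 12.1
tool_pos: [0.551, -0.1048, 0.1499]
ee_rot: [-3.141, 0.001, 0.749]
wrist_force: [0.1, 0.7, -2.5]
width: 0.0114
finger_force: 30.0
```

{"method": "servo_tool", "body": {"plan": [[0,0,0.01,0,0,0,8],[0,0,0.03,0,0,0,8],[0,0,0.03,0,0,0,8]]}}

```text
time: 12.35
tool_pos: [0.5511, -0.1049, 0.1471]
ee_rot: [-3.141, 0.0, 0.749]
wrist_force: [-0.0, 0.3, -3.4]
width: 0.0119
finger_force: 30.0
```

{"method": "servo_tool", "body": {"plan": [[0,0,0.01,0,0,0,8],[0,0,0.02,0,0,0,8],[0,0,0.02,0,0,0,8]]}}

```text
time: 12.6
tool_pos: [0.5512, -0.1049, 0.1453]
ee_rot: [-3.142, 0.0, 0.749]
wrist_force: [-0.2, -0.0, -3.5]
width: 0.0117
finger_force: 30.0
```

{"method": "servo_tool", "body": {"plan": [[0,0,0.01,0,0,0,8],[0,0,0.01,0,0,0,8],[0,0,0.01,0,0,0,8]]}}

```text
time: 12.85
tool_pos: [0.5515, -0.1049, 0.1451]
ee_rot: [3.141, -0.0, 0.749]
wrist_force: [-0.6, -0.2, -0.3]
width: 0.0116
finger_force: 30.0
```

{"method": "servo_tool", "body": {"plan": [[0,0,0.005,0,0,0,8],[0,0,0.005,0,0,0,8],[0,0,0.005,0,0,0,8]]}}

```text
time: 13.1
tool_pos: [0.5517, -0.105, 0.145]
ee_rot: [3.14, -0.001, 0.749]
wrist_force: [0.3, -0.4, 3.9]
width: 0.0112
finger_force: 30.0
```

{"method": "servo_tool", "body": {"plan": [[0,0,0,0,0,-0.05,8],[0,0,0,0,0,-0.1,8],[0,0,0,0,0,-0.15,8],[0,0,0,0,0,-0.15,8]]}}

```text
time: 13.43
tool_pos: [0.552, -0.105, 0.1451]
ee_rot: [3.139, -0.001, 0.986]
wrist_force: [0.1, 0.4, 3.4]
width: 0.0116
finger_force: 30.0
```

{"method": "servo_tool", "body": {"plan": [[0,0,0,0,0,-0.05,8],[0,0,0,0,0,-0.1,8],[0,0,0,0,0,-0.15,8],[0,0,0,0,0,-0.15,8]]}}

```text
time: 13.77
tool_pos: [0.552, -0.1052, 0.1451]
ee_rot: [3.139, 0.0, 1.22]
wrist_force: [1.0, 0.2, 4.9]
width: 0.0113
finger_force: 30.0
```

```bash
cat > st.py <<'E'
from h import *
o=robot.get_obs(); print({k:np.round(v,4).tolist() for k,v in o.items() if k in("time","tool_pos","ee_rot","joint_positions","wrist_force","wrist_torque")})
E
python3 st.py
```

```text
{'time': 13.7667, 'joint_positions': [-0.289, 0.1283, 1.4333, -0.0003, 1.5773, 0.0619], 'tool_pos': [0.552, -0.1052, 0.1451], 'ee_rot': [3.1389, 0.0001, 1.22], 'wrist_force': [1.0448, 0.2337, 4.8862], 'wrist_torque': [-0.1552, -0.0854, 0.0288]}
```

{"method": "servo_tool", "body": {"plan": [[0,0,0,0,0,-0.05,8],[0,0,0,0,0,-0.1,8],[0,0,0,0,0,-0.15,8],[0,0,0,0,0,-0.15,8]]}}

```text
time: 14.1
tool_pos: [0.5518, -0.1053, 0.1448]
ee_rot: [3.14, 0.001, 1.454]
wrist_force: [0.2, -0.7, 4.9]
width: 0.0118
finger_force: 30.0
```

{"method": "servo_tool", "body": {"plan": [[0,0,0,0,0,-0.05,8],[0,0,0,0,0,-0.1,8],[0,0,0,0,0,-0.15,8],[0,0,0,0,0,-0.15,8]]}}

```text
time: 14.43
tool_pos: [0.5505, -0.1045, 0.1424]
ee_rot: [-3.139, -0.001, 1.689]
wrist_force: [0.4, 0.1, -1.5]
width: 0.0114
finger_force: 30.0
```

{"method": "servo_tool", "body": {"plan": [[0,0,0,0,0,-0.05,8],[0,0,0,0,0,-0.1,8],[0,0,0,0,0,-0.15,8],[0,0,0,0,0,-0.15,8]]}}

```text
time: 14.77
tool_pos: [0.5505, -0.1045, 0.1425]
ee_rot: [-3.139, -0.002, 1.924]
wrist_force: [0.4, -1.0, -3.0]
width: 0.0114
finger_force: 30.1
```

```bash
python3 st.py
```

```text
{'time': 14.7667, 'joint_positions': [-0.2889, 0.1301, 1.4366, 0.0002, 1.5777, -0.6419], 'tool_pos': [0.5505, -0.1045, 0.1425], 'ee_rot': [-3.1395, -0.0019, 1.9238], 'wrist_force': [0.4092, -0.9537, -2.9688], 'wrist_torque': [-0.002, -0.1065, -0.2039]}
```

{"method": "servo_tool", "body": {"plan": [[0,0,0,0,0,0.05,8],[0,0,0,0,0,0.05,8],[0,0,0,0,0,0.05,8]]}}

```text
time: 15.02
tool_pos: [0.5506, -0.1046, 0.1427]
ee_rot: [-3.139, -0.001, 1.847]
wrist_force: [0.8, 0.3, -4.5]
width: 0.012
finger_force: 30.0
```

```bash
python3 st.py
```

```text
{'time': 15.0167, 'joint_positions': [-0.2889, 0.13, 1.4364, 0.0, 1.5777, -0.5654], 'tool_pos': [0.5506, -0.1046, 0.1427], 'ee_rot': [-3.1395, -0.0014, 1.8473], 'wrist_force': [0.7857, 0.252, -4.4679], 'wrist_torque': [0.0239, -0.1673, -0.0413]}
```

{"method": "servo_tool", "body": {"plan": [[0,0,0.01,0,0,0.02,8],[0,0,0.02,0,0,0.02,8],[0,0,0.03,0,0,0.02,8],[0,0,0.03,0,0,0.02,8]]}}

```text
time: 15.35
tool_pos: [0.551, -0.1048, 0.1407]
ee_rot: [-3.141, -0.0, 1.818]
wrist_force: [-0.3, 0.7, -2.9]
width: 0.0115
finger_force: 30.0
```

{"method": "servo_tool", "body": {"plan": [[0,0,0.01,0,0,0,8],[0,0,0.02,0,0,0,8],[0,0,0.02,0,0,0,8]]}}

```text
time: 15.6
tool_pos: [0.5515, -0.1049, 0.1396]
ee_rot: [3.141, 0.001, 1.818]
wrist_force: [-1.0, 1.2, 0.9]
width: 0.012
finger_force: 30.0
```

```bash
python3 st.py
```

```text
{'time': 15.6, 'joint_positions': [-0.2889, 0.1307, 1.4417, -0.0002, 1.5682, -0.5357], 'tool_pos': [0.5515, -0.1049, 0.1396], 'ee_rot': [3.1409, 0.0006, 1.8176], 'wrist_force': [-1.0244, 1.2055, 0.9435], 'wrist_torque': [-0.0042, 0.1641, -0.0216]}
```

{"method": "servo_tool", "body": {"plan": [[0,0,0.01,0,0,0,8],[0,0,0.02,0,0,0,8],[0,0,0.025,0,0,0,8],[0,0,0.025,0,0,0,8]]}}

```text
time: 15.93
tool_pos: [0.5515, -0.105, 0.137]
ee_rot: [3.141, 0.001, 1.818]
wrist_force: [-0.7, 0.1, 3.6]
width: 0.0113
finger_force: 30.0
```

{"method": "servo_tool", "body": {"plan": [[0,0,0.01,0,0,0,8],[0,0,0.02,0,0,0,8],[0,0,0.025,0,0,0,8],[0,0,0.025,0,0,0,8]]}}

```text
time: 16.27
tool_pos: [0.5515, -0.1049, 0.1342]
ee_rot: [3.141, 0.0, 1.818]
wrist_force: [-0.5, 0.1, 4.0]
width: 0.0115
finger_force: 30.0
```

```bash
python3 st.py
```

```text
{'time': 16.2667, 'joint_positions': [-0.2889, 0.1334, 1.4495, -0.0001, 1.5579, -0.5357], 'tool_pos': [0.5515, -0.1049, 0.1342], 'ee_rot': [3.141, 0.0004, 1.8175], 'wrist_force': [-0.4808, 0.0955, 4.0379], 'wrist_torque': [0.0373, 0.1135, -0.0248]}
```

{"method": "servo_tool", "body": {"plan": [[0,0,0,0,0,0.06,8],[0,0,0,0,0,0.12,8],[0,0,0,0,0,0.18,8],[0,0,0,0,0,0.24,8],[0,0,0,0,0,0.24,8]]}}

```text
time: 16.68
tool_pos: [0.5517, -0.105, 0.1342]
ee_rot: [3.14, 0.0, 1.439]
wrist_force: [-0.2, 0.1, 4.2]
width: 0.0113
finger_force: 30.0
```

```bash
python3 st.py
```

```text
{'time': 16.6833, 'joint_positions': [-0.289, 0.1335, 1.4494, -0.0, 1.5575, -0.1572], 'tool_pos': [0.5517, -0.105, 0.1342], 'ee_rot': [3.1404, 0.0002, 1.4391], 'wrist_force': [-0.1562, 0.1386, 4.2412], 'wrist_torque': [-0.004, 0.0135, 0.0054]}
```

{"method": "servo_tool", "body": {"plan": [[0,0,0.003,0,0,0.06,8],[0,0,0.006,0,0,0.12,8],[0,0,0.009,0,0,0.18,8],[0,0,0.012,0,0,0.24,8],[0,0,0.012,0,0,0.24,8]]}}

```text
time: 17.1
tool_pos: [0.5518, -0.105, 0.1332]
ee_rot: [3.14, -0.0, 1.064]
wrist_force: [0.3, -0.1, 4.1]
width: 0.0117
finger_force: 30.0
```

{"method": "servo_tool", "body": {"plan": [[0,0,0.003,0,0,0.06,8],[0,0,0.006,0,0,0.12,8],[0,0,0.009,0,0,0.18,8],[0,0,0.012,0,0,0.24,8],[0,0,0.012,0,0,0.24,8]]}}

```text
time: 17.52
tool_pos: [0.5518, -0.1051, 0.1321]
ee_rot: [3.14, -0.001, 0.689]
wrist_force: [0.4, -0.4, 4.8]
width: 0.0113
finger_force: 30.0
```

```bash
python3 st.py
```

```text
{'time': 17.5167, 'joint_positions': [-0.289, 0.1344, 1.4526, -0.0003, 1.5529, 0.593], 'tool_pos': [0.5518, -0.1051, 0.1321], 'ee_rot': [3.14, -0.0007, 0.6888], 'wrist_force': [0.3548, -0.3965, 4.7532], 'wrist_torque': [-0.1142, -0.0116, -0.0121]}
```

{"method": "servo_tool", "body": {"plan": [[0,0,0.002,0,0,0.06,8],[0,0,0.004,0,0,0.12,8],[0,0,0.004,0,0,0.18,8],[0,0,0.004,0,0,0.24,8],[0,0,0.004,0,0,0.24,8]]}}

```text
time: 17.93
tool_pos: [0.5518, -0.1052, 0.1318]
ee_rot: [3.14, -0.001, 0.312]
wrist_force: [-0.8, 0.1, 5.2]
width: 0.0116
finger_force: 30.0
```

```bash
python3 st.py
```

```text
{'time': 17.9333, 'joint_positions': [-0.2891, 0.1346, 1.4531, -0.0005, 1.5522, 0.9696], 'tool_pos': [0.5518, -0.1052, 0.1318], 'ee_rot': [3.1403, -0.0011, 0.3122], 'wrist_force': [-0.7844, 0.1334, 5.2337], 'wrist_torque': [-0.1719, 0.0419, 0.0086]}
```

{"method": "servo_tool", "body": {"plan": [[0,0,0,0,0,0.04,8],[0,0,0,0,0,0.08,8],[0,0,0,0,0,0.1,8],[0,0,0,0,0,0.1,8]]}}

```text
time: 18.27
tool_pos: [0.5517, -0.1053, 0.1318]
ee_rot: [3.14, -0.001, 0.157]
wrist_force: [-0.2, -0.6, 5.5]
width: 0.0115
finger_force: 30.0
```

```bash
python3 st.py
```

```text
{'time': 18.2667, 'joint_positions': [-0.2891, 0.1346, 1.4532, -0.0006, 1.5523, 1.1245], 'tool_pos': [0.5517, -0.1053, 0.1318], 'ee_rot': [3.1404, -0.0011, 0.1572], 'wrist_force': [-0.2221, -0.635, 5.4911], 'wrist_torque': [-0.2082, -0.0106, 0.0242]}
```

{"method": "servo_tool", "body": {"plan": [[0,0,0,0,0,0.04,8],[0,0,0,0,0,0.07,8],[0,0,0,0,0,0.07,8]]}}

```text
time: 18.52
tool_pos: [0.5516, -0.1054, 0.1318]
ee_rot: [3.14, -0.001, 0.047]
wrist_force: [0.1, -0.0, 5.8]
width: 0.0114
finger_force: 30.0
```

```bash
python3 st.py
```

```text
{'time': 18.5167, 'joint_positions': [-0.2892, 0.1345, 1.4532, -0.001, 1.5524, 1.235], 'tool_pos': [0.5516, -0.1054, 0.1318], 'ee_rot': [3.1402, -0.0011, 0.0467], 'wrist_force': [0.1177, -0.0315, 5.8237], 'wrist_torque': [-0.2346, -0.0051, 0.0521]}
```

{"method": "servo_tool", "body": {"plan": [[0,0,0,0,0,0.03,8],[0,0,0,0,0,0.05,8],[0,0,0,0,0,0.05,8]]}}

```text
time: 18.77
tool_pos: [0.5516, -0.1056, 0.1318]
ee_rot: [3.14, -0.001, -0.031]
wrist_force: [-0.1, 0.4, 4.6]
width: 0.0112
finger_force: 30.0
```

```bash
python3 st.py
```

```text
{'time': 18.7667, 'joint_positions': [-0.2892, 0.1346, 1.4532, -0.0014, 1.5523, 1.3129], 'tool_pos': [0.5516, -0.1056, 0.1318], 'ee_rot': [3.1398, -0.0011, -0.0313], 'wrist_force': [-0.1471, 0.366, 4.6486], 'wrist_torque': [-0.3438, 0.1278, 0.0531]}
```

{"method": "servo_tool", "body": {"plan": [[0,0,0,0,0,0.03,8],[0,0,0,0,0,0.05,8],[0,0,0,0,0,0.05,8]]}}

```text
time: 19.02
tool_pos: [0.5516, -0.1056, 0.1318]
ee_rot: [3.14, -0.001, -0.109]
wrist_force: [-0.4, -1.5, 5.5]
width: 0.0114
finger_force: 30.1
```

```bash
python3 st.py
```

```text
{'time': 19.0167, 'joint_positions': [-0.2892, 0.1346, 1.4532, -0.0016, 1.5524, 1.3911], 'tool_pos': [0.5516, -0.1056, 0.1318], 'ee_rot': [3.1398, -0.0012, -0.1095], 'wrist_force': [-0.3657, -1.5471, 5.5142], 'wrist_torque': [-0.3738, 0.118, 0.2005]}
```

{"method": "servo_tool", "body": {"plan": [[0,0,0,0,0,0.03,8],[0,0,0,0,0,0.05,8],[0,0,0,0,0,0.05,8]]}}

```text
time: 19.27
tool_pos: [0.5516, -0.1057, 0.1318]
ee_rot: [3.14, -0.001, -0.188]
wrist_force: [-0.3, -1.5, 4.8]
width: 0.0114
finger_force: 30.1
```

```bash
python3 st.py
```

```text
{'time': 19.2667, 'joint_positions': [-0.2892, 0.1345, 1.4532, -0.0016, 1.5524, 1.4697], 'tool_pos': [0.5516, -0.1057, 0.1318], 'ee_rot': [3.1399, -0.0014, -0.1881], 'wrist_force': [-0.3344, -1.4906, 4.7809], 'wrist_torque': [-0.3864, 0.107, 0.2168]}
```

{"method": "servo_tool", "body": {"plan": [[0,0,-0.01,0,0,-0.01,8],[0,0,-0.015,0,0,-0.01,8],[0,0,-0.015,0,0,-0.01,8],[0,0,-0.015,0,0,-0.01,8]]}}

```text
time: 19.6
tool_pos: [0.551, -0.1052, 0.132]
ee_rot: [3.141, 0.001, -0.176]
wrist_force: [0.2, -1.4, -0.2]
width: 0.0116
finger_force: 30.1
```

```bash
python3 st.py
```

```text
{'time': 19.6, 'joint_positions': [-0.2892, 0.1347, 1.4525, -0.0008, 1.5553, 1.4576], 'tool_pos': [0.551, -0.1052, 0.132], 'ee_rot': [3.1409, 0.001, -0.176], 'wrist_force': [0.221, -1.3942, -0.2214], 'wrist_torque': [-0.6089, 0.034, 0.1452]}
```

{"method": "servo_tool", "body": {"plan": [[0,0,0,0,0,0,14],[0,0,0,0,0,0,20],[0,0,0,0,0,0,30],[0,0,0,0,0,0,50],[0,0,0,0,0,0,60],[0,0,0,0,0,0,60],[0,0,0,0,0,0,60],[0,0,0,0,0,0,60],[0,0,0,0,0,0,60]]}}

```text
time: 20.35
tool_pos: [0.5513, -0.1048, 0.1327]
ee_rot: [-3.142, -0.0, -0.177]
wrist_force: [-0.2, -0.4, 0.5]
width: 0.0593
finger_force: 0.0
```

{"method": "servo_tool", "body": {"plan": [[0,0,-0.1,0,0,0,60],[0,0,-0.3,0,0,0,60],[0,0,-0.6,0,0,0,60],[0,0,-0.9,0,0,0,60],[0,0,-0.9,0,0,0,60],[0,0,-0.9,0,0,0,60]]}}

```text
time: 20.85
tool_pos: [0.5526, -0.1052, 0.2262]
ee_rot: [3.141, -0.006, -0.177]
wrist_force: [0.1, -0.1, 0.2]
width: 0.06
finger_force: 0.0
```

```bash
python3 st.py
python3 - <<'E'
from h import *
tiles=[]
for n in("side","scene"):
    c,im=snap(n,n+"5.png"); p=proj(c,[.551,-.105,.1])
    print(n,[(z,proj(c,[.551,-.105,z]).round(1)) for z in(.1035,.1085,.146)],[ (round(d["conf"],2),np.round(d["extent"],1)) for d in robot.find_in("screw_grip",n)[:2]])
    x,y=int(p[0])-40,int(p[1])-50; tiles.append(cv2.resize(im[y:y+80,x:x+80,::-1],(400,400),interpolation=2)); print(x,y)
cv2.imwrite("pics/m5.png",np.hstack(tiles))
E
```

```text
{'time': 20.85, 'joint_positions': [-0.2889, 0.1067, 1.2971, -0.0, 1.7314, 1.4592], 'tool_pos': [0.5526, -0.1052, 0.2262], 'ee_rot': [3.1408, -0.0064, -0.1774], 'wrist_force': [0.0566, -0.0516, 0.2147], 'wrist_torque': [0.033, -0.0314, -0.0395]}
side [(0.1035, array([310.9, 187.1])), (0.1085, array([310.9, 185.4])), (0.146, array([310.2, 171.9]))] [(0.79, array([312.8, 182.1,  24. ,  21.9])), (0.56, array([311.4, 209.8,  64.9,  59.3]))]
271 138
scene [(0.1035, array([296.3, 207.6])), (0.1085, array([296.2, 206.1])), (0.146, array([295.7, 194.1]))] [(0.71, array([295.6, 200.4,  17. ,  19.4]))]
256 158
```

View pics/m5.png

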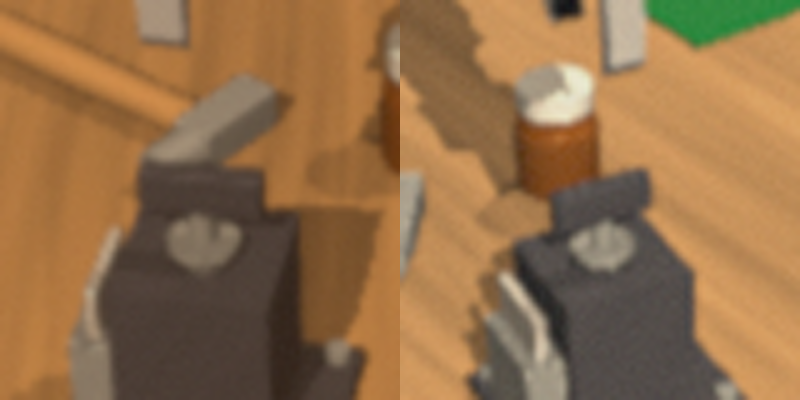

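The screw stands upright in the block. Its flange sits at the home height, at side ~(311.8,186.6) against a predicted ~186, and the gripper is clear.

```bash
python3 -c "
from bench import robot; print(robot.close_job())"
```

```text
the job is handed in; nothing more can be done
None
```

The long screw is screwed home to its firm stop in the die block and released, and the job is handed in at about 21 s; near the stop and while finding the gap, the torque briefly reached 0.20–0.22 Nm, so the ring probably slipped a little.

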